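Post a scrapped head-tube ring through the reject box's spring flap

ROBOT

A 6-joint arm with a two-finger parallel gripper is mounted at the origin on the work surface. World frame = base frame: x ahead of the robot, y to its left, z up, the work surface at z = 0. Lengths are in mm, angles in degrees, forces in N, time in s.
With the tool pointing down it reaches from about 300 to 850 mm from the base axis. Payload 4.2 kg.
Tool frame: the origin (TCP) lies on the centre line of the jaws, within the pads' length; the fingertips stand 14 mm ahead of it and the grasp point (between the pads) lies 5 mm behind it; z points along the fingers, y is the direction in which the jaws open and shut (so a half turn about z gives the same grasp; the last joint's range is limited). The gripper opens to 91 mm and grips with 3 to 60 N. Pads are 32 mm wide; open, the fingers measure 118 mm over their backs; the gripper's body (76 mm by 178 mm) begins 60 mm behind the grasp point.
Start: joints at [67.838, 18.312, 89.639, -0, 72.044, -1.146], TCP at [206.215, 536.765, 227.976] pointing down, gripper open.
Joint ranges: [-177.97, 177.97], [-48.28, 115.42], [12.27, 149.76], [-77.06, 257.06], [2.81, 150.46], [-146.56, 146.56]. Speed limits (degrees/s): [147.25, 147.25, 180, 180, 180, 180].

INTERFACE

Orientations are given as [roll, pitch, yaw] about the fixed x, y, z axes, in that order (R = Rz(yaw) Ry(pitch) Rx(roll)).
In Python, from workcell import env gives the robot as it stands.
- The arm moves only by the tool play_rows, never from a script. Its argument "increments" is a list of rows, each a list of 5 numbers: the shift along the world's x, y, z in mm, then the turn about the world's z in degrees, then the closure, from 0 (fully open) to 1 (shut). In form: [[x, y, z, yaw, fingers], ...]. A call has 1 to 20 rows; each row shifts and turns the commanded pose from where the row before left it; what a row does not reach is not made up. A row lasts 1/8 s, in which the tool goes at most 62.5 mm and 10.7 degrees, less where a joint would pass 70% of its speed; a pose out of reach is approached as far as the arm can. A call is refused whole if a number of a shift passes 62.5 or a number of a turn 10.7, either way. A call with a gripper value outside its range is refused whole. The fingers move at their own pace and stop on an object; "newtons" is the grip in N (left out, the last holds). Time passes only in rows, so rows that do not move let the fingers close. It gives the time, the measured TCP pose, the force and the opening at its end, in the units of the state.
- env.state(): the state, without advancing time (a new reading comes with each control period).
- env.grab_frame(name): name is "scene" or "top" or "wrist"; returns the picture (420x560x3 uint8, red, green, blue); there is no depth.
- env.calibration(name): a dict with "fx", "fy", "cx", "cy" (pixels), "dist_coeffs" ([k1, k2, p1, p2, k3] as OpenCV has them; the pictures are not rectified), "R" (3x3) and "t" (3): a world point X has camera coordinates R X + t; the wrist camera has in their place "hand_eye" (4x4, takes a point from camera to tool coordinates, whose origin is the TCP and whose axes are the flange's). Camera axes: x right, y down, z forward; pixel columns grow to the right and rows downward; lengths in mm; the calibration is good to about 2 mm. A picture is of the moment at which its call begins: read the wrist's pose just before it. calibration takes no time and is no camera call.
- env.job_done(): hands the job in, once; it reports no verdict.
The state is a dict: "time_s": time; "qpos": joint angles; "qvel": joint speeds; "effort": joint torques, N m; "ee_pos": TCP position; "ee_rot": TCP orientation; "force": force on the tool from outside, world axes, zero at the start; "torque": the same for the moment, N m; "gripper_width": finger opening in mm.
Only numpy, scipy, OpenCV 4.12 (cv2) and the standard library are available. Lean on these libraries where they do the work, as an engineer would, in place of code of your own. Each camera call takes 0.05 s, during which the arm holds its last target.

TASK

The short ring on the shelf of the reject box has failed inspection: scrap it. Push the box's self-closing flap inward with one finger and, while that finger keeps it open, push the ring along the shelf and over the sill with the other finger until it drops inside; then draw back so that the flap swings shut. Only push the ring, never lift it, do not use it to shove the flap open, and leave the tall shell beside it standing where it is.

Things in the scene. Friction and masses are not known exactly. Their poses are not given: they have to be found in the camera images.
- sill (a point): Middle of the reject box's sill: the edge, 120 mm above the bench, where the level loading shelf ends and the opening begins. x is level, square to the sill, pointing from the shelf in through the flap; y runs along the sill; z up. Shelf: x -150 to 0, flush with the sill, 12 mm high guards at its ends (y +-120), no front edge. Past the sill is a free drop of 117 mm to the box floor.
- reject_box: The box: grey sheet steel bolted to the bench, 240 mm wide (y), reaching from 150 mm before the sill (shelf over a locked drawer) to 166 mm past it, 221 mm tall at the back. Origin on the bench straight under sill, same axes. Its x axis is turned 0.95 to 1.65 rad from the robot's forward axis: shelf to the robot's right, flap to its left.
- flap (a joint): Opening angle of the flap, rad: 0 shut, grows as it is pushed inward, stop at 0.95. Bare 3 mm aluminium plate with a dark edge strip, 228 mm wide, 160 mm long, between two cheeks 234 mm apart. Shut, it slopes up at 38 deg from its free edge at the sill to its hinge and faces the shelf, open above. Springs shut it: about 1 N at the free edge starts it, about 5 N, at fingertip height, holds it wide open.
- flap_edge (a point): Middle of the flap's free lower edge (moves with the flap). Shut, it lies on the sill line; pushed, it swings inward and down about hinge, and hangs straight below the hinge at 0.91 rad.
- hinge (a point): Middle of the flap's hinge, a 10 mm round barrel along y at the flap's top edge: 126 mm past and 98.5 mm above the sill. Axes as sill. Behind it a flat top strip, 3 mm higher, runs 40 mm to the back of the box. Low fingers coming from the shelf can go in until they are just short of it.
- ring_center (a point): Centre (half-way up) of the short ring to be scrapped: plain turned steel ring standing on end on the shelf, 46 mm outside diameter, 36 mm bore, 30 mm tall, about 0.12 kg. It starts with its centre 55 to 80 mm before the sill and 42 to 55 mm to one side of the shelf's middle; the tall shell is on the other side.
- shell_center (a point): Centre (half-way up) of the tall bottom-bracket shell that stays: bare steel tube standing on end on the shelf, 41 mm diameter, 68 mm tall, 0.19 kg, at least 84 mm from the ring along the sill.

How it is judged (in metres and radians):
On the way, in this order (a step that is already met when the one before it is completed fails the run):
1. a finger pushes the flap open while the ring still stands on the shelf (value of joint flap above 0.15 rad and contact force between the fingers and flap above 0.3 N and x of ring_center in the frame of sill below 0 m and z of ring_center in the frame of sill above 0.01 m), for 0.05 s.
2. the ring drops in while the finger still keeps the flap open (z of ring_center in the frame of sill below -0.03 m and x of ring_center in the frame of sill between -0.15 and 0.166 m and value of joint flap above 0.15 rad and contact force between the fingers and flap above 0.3 N), for 0.1 s.
At the end, for the whole second after the job is handed in: The ring lies at rest inside the box (centre at least 50 mm below the sill and within the box's walls), the flap has swung shut (under 0.05 rad), and the tall shell still stands upright within 15 mm of where it was (z of ring_center in the frame of sill below -0.05 m and x of ring_center in the frame of sill between -0.15 and 0.166 m and y of ring_center in the frame of sill between -0.12 and 0.12 m and linear speed of ring below 0.03 m/s and value of joint flap below 0.05 rad and angle between shell_center's own z axis and vertical below 0.1 rad and distance of shell_center from where it was at the start of the episode below 0.015 m); the robot touches nothing.
It fails at once if the ring is lifted off the shelf (more than 12 mm) (z of ring_center in the frame of sill above 0.027 m).
It fails at once if the ring is pressed against the flap (over 1 N) while it is still on the shelf (x of ring_center in the frame of sill below -0.003 m and z of ring_center in the frame of sill above 0.01 m and contact force between ring and flap above 1 N).
It fails at once if the tall shell is pushed away (over 15 mm) or toppled (distance of shell_center from where it was at the start of the episode above 0.015 m or angle between shell_center's own z axis and vertical above 0.3 rad).
It also fails if it takes over 35 s, if anything falls off the work surface, if the arm or the gripper's body presses on something with over 40 N, if the wrist force passes 120 N, or if a joint passes its speed limit or range.

## Working session

There is one attempt and no reset: what is moved stays moved. The work goes in short steps, Python scripts to look and compute and a tool call to move; the robot and the scene stay as the last step left them, time stands still between calls to the robot, and variables do not carry over. Pictures are saved under pics/ and viewed, and the job is handed in when it is done.

Besides the shell and the picture viewer there is one more tool, called after "Emit:" by a JSON object that holds its "name" and its "arguments". play_rows: Moves the arm, as the interface text tells. Its arguments: {"type":"object","properties":{"increments":{"type":"array"},"newtons":{"type":"number"}},"required":["increments"]}

```bash
mkdir -p pics; ls; python3 - <<'E'
from workcell import env
import cv2,json
s=env.state();print(s)
for n in ("scene","top","wrist"):
    im=env.grab_frame(n);cv2.imwrite(f"pics/{n}0.png",im[:,:,::-1]);print(n,env.calibration(n))
E
```

```text
pics
{'time_s': 0.0, 'qpos': array([ 6.78374076e+01,  1.83505816e+01,  8.97067139e+01,  5.93901294e-04,
        7.20444370e+01, -1.14652685e+00]), 'qvel': array([-0.0294585 ,  0.01048164, -0.04571464,  0.01930845,  0.08976455,
        0.02874957]), 'effort': array([-1.14532377e-03, -4.12459373e+01, -2.31975836e+01,  7.25865900e-02,
        4.55673330e-02, -1.57540844e-04]), 'ee_pos': array([206.02964495, 536.29724241, 227.1288044 ]), 'ee_rot': array([-1.79898299e+02, -2.60013580e-03,  1.58983749e+02]), 'force': array([-0.03962626, -0.39207656, -0.14082878]), 'torque': array([ 0.00270632, -0.03670505, -0.05574178]), 'gripper_width': 90.64127113671938}
scene {'fx': 461.44454854345884, 'fy': 461.44454854345884, 'cx': 272.8578480012644, 'cy': 209.1715663127666, 'dist_coeffs': array([-0.02603331,  0.        ,  0.        ,  0.        ,  0.        ]), 'R': array([[ 0.2089523 ,  0.97787169, -0.01029083],
       [ 0.79503129, -0.17599159, -0.58047584],
       [-0.56944199,  0.11311023, -0.81421244]]), 't': array([-159.84083433, -329.75268072, 1170.60612788])}
top {'fx': 470.5099073551086, 'fy
[... 252 characters left out ...]
8935201e-04, -1.94015725e-02],
       [ 1.94227496e-02,  3.96287111e-02, -9.99025686e-01]]), 't': array([ 58.62346394, 539.53747823, 766.01538905])}
wrist {'fx': 320.4211419880435, 'fy': 320.4211419880435, 'cx': 280.80312349106197, 'cy': 209.34285982201772, 'dist_coeffs': array([-0.06476804,  0.        ,  0.        ,  0.        ,  0.        ]), 'hand_eye': array([[-7.46543689e-05, -9.56488031e-01, -2.91771555e-01,
         8.21642284e+01],
       [ 9.99999911e-01, -1.92571170e-04,  3.75422672e-04,
        -4.38615308e-01],
       [-4.15274083e-04, -2.91771501e-01,  9.56487961e-01,
        -1.57077430e+02],
       [ 0.00000000e+00,  0.00000000e+00,  0.00000000e+00,
         1.00000000e+00]])}
```

View pics/scene0.png

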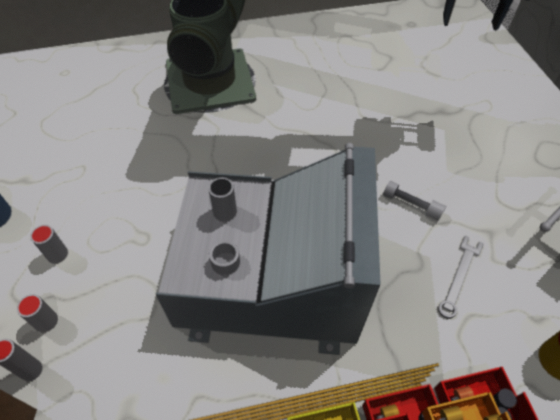

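View pics/top0.png

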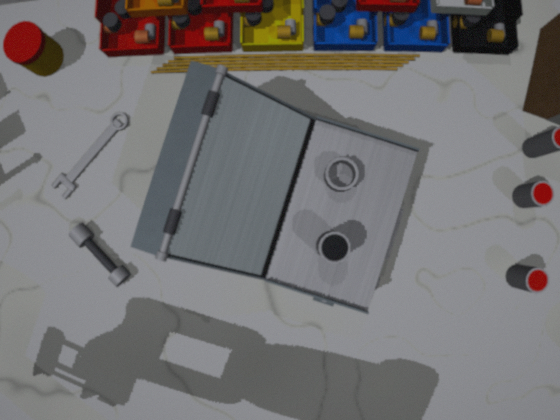

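View pics/wrist0.png

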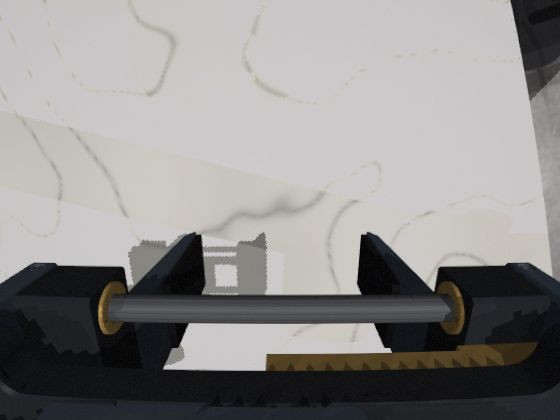

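```bash
cat > h.py <<'E'
import numpy as np,cv2
from workcell import env
def ray(n,uv):
    c=env.calibration(n);K=np.array([[c['fx'],0,c['cx']],[0,c['fy'],c['cy']],[0,0,1.]])
    p=cv2.undistortPoints(np.array(uv,float).reshape(-1,1,2),K,c['dist_coeffs']).reshape(-1,2)
    d=np.c_[p,np.ones(len(p))]@c['R']; o=-c['R'].T@c['t']; return o,d
def onz(n,uv,z):
    o,d=ray(n,uv); return o+d*((z-o[2])/d[:,2])[:,None]
def proj(n,X):
    c=env.calibration(n);K=np.array([[c['fx'],0,c['cx']],[0,c['fy'],c['cy']],[0,0,1.]])
    return cv2.projectPoints(np.array(X,float).reshape(-1,3),cv2.Rodrigues(c['R'])[0],c['t'],K,c['dist_coeffs'])[0].reshape(-1,2)
E
python3 - <<'E'
import cv2
a=cv2.imread('pics/top0.png')[100:325,240:440];cv2.imwrite('pics/topc.png',cv2.resize(a,None,fx=2.6,fy=2.6,interpolation=2))
a=cv2.imread('pics/scene0.png')[140:350,150:390];cv2.imwrite('pics/scenec.png',cv2.resize(a,None,fx=2.8,fy=2.8,interpolation=2))
E
```

```text
(no output)
```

View pics/topc.png

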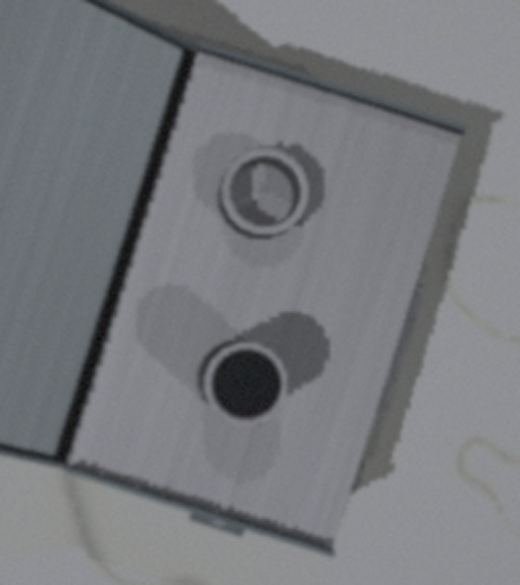

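View pics/scenec.png

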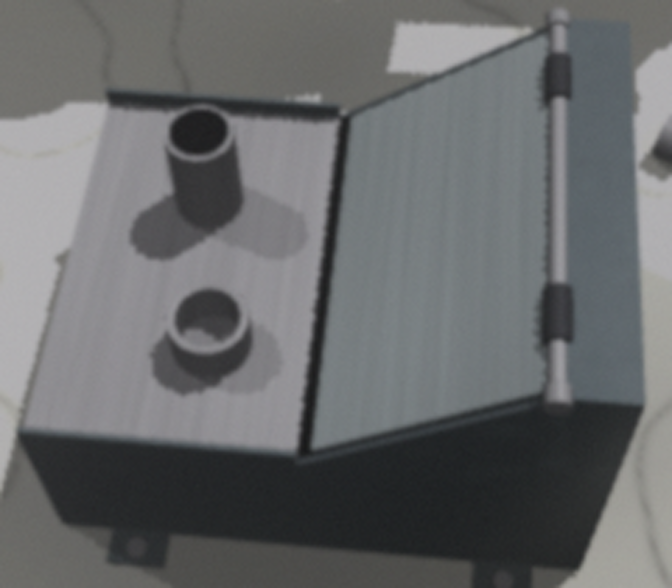

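```bash
python3 - <<'E'
from h import *
t=lambda l:[(240+(u+.5)/2.6-.5,100+(v+.5)/2.6-.5) for u,v in l]
s=lambda l:[(150+(u+.5)/2.8-.5,140+(v+.5)/2.8-.5) for u,v in l]
np.set_printoptions(precision=1,suppress=True)
A=onz('top',t([(194,56),(72,460),(463,136),(332,548)]),120);B=onz('scene',s([(342,118),(303,450),(109,105),(25,432)]),120)
print(A,B)
for P in(A,B):
    e=P[0]-P[1]; print(np.linalg.norm(e[:2]),np.linalg.norm(P[2]-P[0]),np.linalg.norm(P[2]-P[3]),np.degrees(np.arctan2(-e[0]*-1,-e[1])), np.degrees(np.arctan2(*(P[0]-P[2])[[1,0]])),(P[0]+P[1])/2)
    print('free edge mid',(P[2]+P[3])/2)
print('hinge',onz('top',[(222,70),(162,257)],220),onz('scene',s([(559,18),(557,400)]),220))
print('ring',onz('top',t([(263,193)]),150),onz('scene',s([(209,322)]),150))
print('shell',onz('top',t([(246,384)]),188),onz('scene',s([(200,133)]),188))
E
```

```text
[[ 673.    -4.6  120. ]
 [ 454.4   61.6  120. ]
 [ 629.4 -150.8  120. ]
 [ 406.8  -78.5  120. ]] [[ 455.7   65.5  120. ]
 [ 673.5   -2.1  120. ]
 [ 412.7  -78.4  120. ]
 [ 631.3 -147.   120. ]]
228.45296197339292 152.5096371273911 234.05567439518467 73.14332437677285 73.40840671115261 [563.7  28.5 120. ]
free edge mid [ 518.1 -114.6  120. ]
228.02223255439355 150.16365413495154 229.14777684397885 -107.22746669841558 73.3525433844397 [564.6  31.7 120. ]
free edge mid [ 522.  -112.7  120. ]
hinge [[715.4 112.1 220. ]
 [487.6 184.  220. ]] [[490.2 185.4 220. ]
 [719.3 112.  220. ]]
ring [[594.8 -38.2 150. ]] [[602.6 -39.2 150. ]]
shell [[498.4 -25.7 188. ]] [[502.7 -25.5 188. ]]
```

Emit:
{"name": "play_rows", "arguments": {"increments": [[0,0,40,0,0.17],[0,0,30,0,0.17],[26,-38,0,0.3,0.17],[26,-38,0,0.3,0.17],[26,-38,0,0.3,0.17],[26,-38,0,0.3,0.17],[26,-38,0,0.3,0.17],[26,-38,0,0.3,0.17],[26,-38,0,0.3,0.17],[26,-38,0,0.3,0.17],[26,-38,0,0.3,0.17],[26,-38,0,0.3,0.17],[26,-38,0,0.2,0.17],[26,-38,0,0.2,0.17],[26,-38,0,0.2,0.17],[26,-38,0,0.2,0.17],[28,-38,0,0,0.17],[0,0,0,0,0.17]]}}

```text
time_s: 2.4
ee_pos: [599.3, -35.7, 296.6]
ee_rot: [-180.0, -0.1, 162.6]
force: [-0.3, 0.7, 0.1]
gripper_width: 75.8
```

```bash
python3 - <<'E'
from workcell import env
import cv2
s=env.state();print({k:s[k] for k in('time_s','ee_pos','ee_rot','force','gripper_width','qpos')})
for n in ("top","wrist"):
    im=env.grab_frame(n);cv2.imwrite(f"pics/{n}1.png",im[:,:,::-1])
E
```

```text
{'time_s': 2.4, 'ee_pos': array([599.34653304, -35.69890388, 296.61722287]), 'ee_rot': array([-1.79957001e+02, -6.81374047e-02,  1.62579743e+02]), 'force': array([-0.34062445,  0.65731659,  0.08510498]), 'gripper_width': 75.82958981032476, 'qpos': array([-4.49188471e+00,  1.88408976e+01,  7.90362506e+01, -2.69133360e-02,
        8.21988831e+01, -7.70679823e+01])}
```

View pics/wrist1.png

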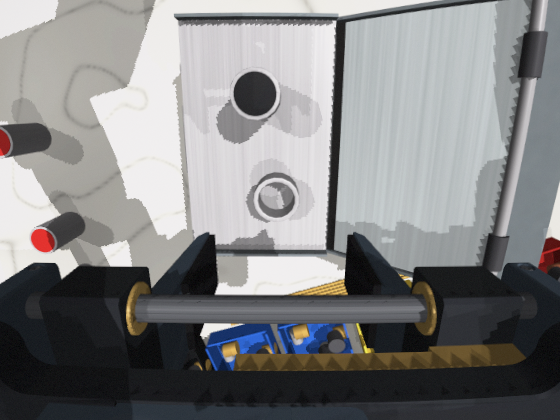

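```bash
cat >> h.py <<'E'
from scipy.spatial.transform import Rotation as Ro
def wz(s,uv,z):
    c=env.calibration('wrist');K=np.array([[c['fx'],0,c['cx']],[0,c['fy'],c['cy']],[0,0,1.]])
    p=cv2.undistortPoints(np.array(uv,float).reshape(-1,1,2),K,c['dist_coeffs']).reshape(-1,2)
    R=Ro.from_euler('xyz',s['ee_rot'],degrees=True).as_matrix();H=c['hand_eye']
    d=np.c_[p,np.ones(len(p))]@H[:3,:3].T@R.T; o=R@H[:3,3]+s['ee_pos']
    return o+d*((z-o[2])/d[:,2])[:,None]
E
python3 - <<'E'
from h import *
np.set_printoptions(precision=1,suppress=True)
s=env.state();print(s['time_s'],s['ee_pos'])
P=wz(s,[(335.5,22),(328,249),(180,25),(189,249)],120);print(P,np.degrees(np.arctan2(P[0,1]-P[1,1],P[0,0]-P[1,0])))
print('w',np.linalg.norm(P[0]-P[1]),np.linalg.norm(P[0]-P[2]))
print('ring',wz(s,[(276,198)],150),'shell',wz(s,[(255,94)],188))
E
```

```text
2.5 [597.8 -33.2 297.3]
[[ 454.7   65.2  120. ]
 [ 677.2   -2.1  120. ]
 [ 412.6  -76.5  120. ]
 [ 630.4 -153.3  120. ]] 163.18089364253785
w 232.51073026903674 147.85946826308228
ring [[595.1 -37.7 150. ]] shell [[499.7 -24.4 188. ]]
```

Emit:
{"name": "play_rows", "arguments": {"increments": [[0,0,-30,0.2,0.17],[0,0,-30,0.2,0.17],[0,0,-30,0,0.17],[0,0,-20,0,0.17],[0,0,-12,0,0.17],[0,0,0,0,0.17],[0,0,0,0,0.17]]}}

```text
time_s: 3.38
ee_pos: [598.7, -32.9, 177.1]
ee_rot: [180.0, 0.1, 163.2]
force: [-0.5, 0.0, 0.1]
gripper_width: 75.8
```

```bash
python3 - <<'E'
from workcell import env
import cv2
for n in ("scene","wrist"):
    im=env.grab_frame(n);cv2.imwrite(f"pics/{n}2.png",im[:,:,::-1])
E
```

```text
(no output)
```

View pics/wrist2.png

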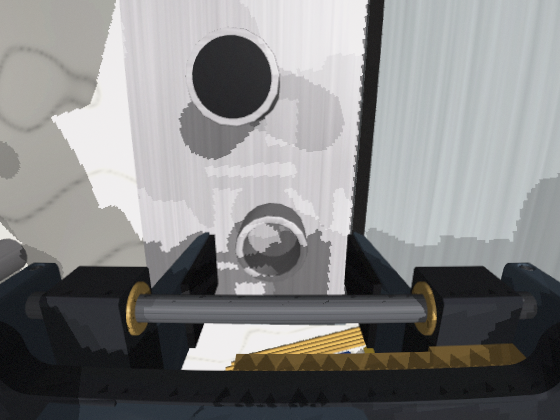

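View pics/scene2.png

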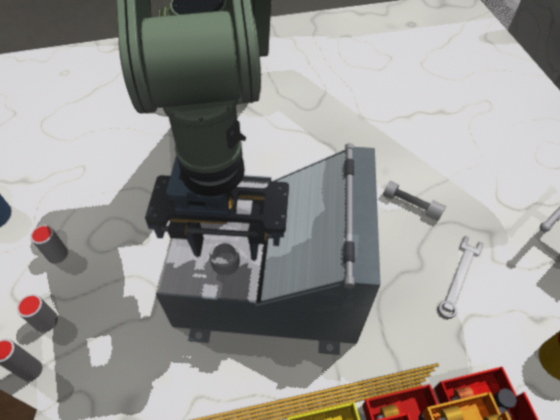

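```bash
python3 - <<'E'
from h import *
np.set_printoptions(precision=1,suppress=True)
s=env.state();print(s['ee_pos'])
print('ring',wz(s,[(272,248)],150),'shell',wz(s,[(233,77)],188), wz(s,[(371,60),(358,220)],120))
E
```

```text
[598.7 -33.2 177. ]
ring [[596.3 -38.6 150. ]] shell [[500.  -25.1 188. ]] [[505.8  53.1 120. ]
 [606.   21.4 120. ]]
```

Emit:
{"name": "play_rows", "arguments": {"increments": [[0,0,-12,0,0.17],[0,0,-12,0,0.17],[0,0,-8,0,0.17],[0,0,0,0,0.17],[0,0,0,0,0.17]]}}

```text
time_s: 4.1
ee_pos: [598.4, -33.3, 144.1]
ee_rot: [180.0, 0.0, 163.2]
force: [0.3, 0.3, -0.3]
gripper_width: 75.8
```

```bash
python3 - <<'E'
from workcell import env
import cv2
for n in ("scene","wrist"):
    im=env.grab_frame(n);cv2.imwrite(f"pics/{n}3.png",im[:,:,::-1])
a=cv2.imread('pics/scene3.png')[140:350,150:390];cv2.imwrite('pics/scenec3.png',cv2.resize(a,None,fx=2.8,fy=2.8,interpolation=2))
E
```

```text
(no output)
```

View pics/wrist3.png

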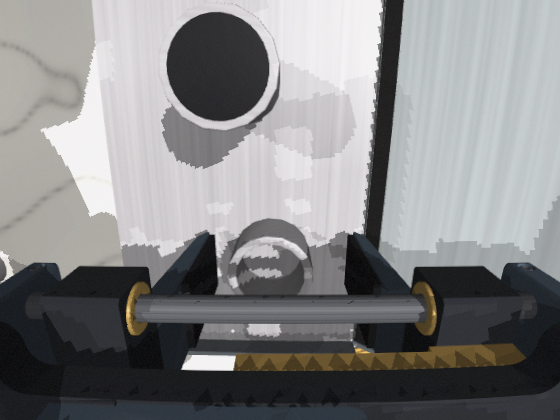

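View pics/scenec3.png

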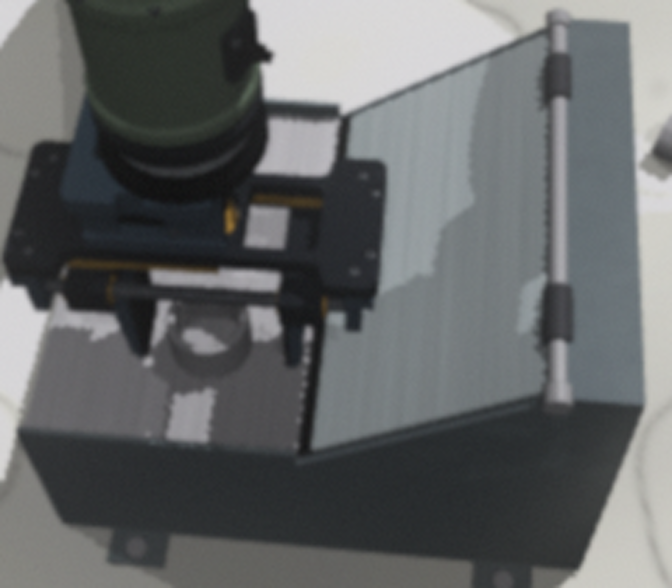

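Emit:
{"name": "play_rows", "arguments": {"increments": [[1.5,4.8,0,0,0.17],[1.5,4.8,0,0,0.17],[1.5,4.8,0,0,0.17],[1.5,4.8,0,0,0.17],[1.5,4.8,0,0,0.17],[1.5,4.8,0,0,0.17],[1.5,4.8,0,0,0.17],[1.5,4.8,0,0,0.17],[1.5,4.8,0,0,0.17],[1.5,4.8,0,0,0.17],[1.5,4.8,0,0,0.17],[1.5,4.8,0,0,0.17],[0,0,0,0,0.17]]}}

```text
time_s: 5.82
ee_pos: [616.4, 25.1, 143.9]
ee_rot: [179.9, -0.0, 163.2]
force: [-1.2, -2.0, 0.6]
gripper_width: 75.7
```

```bash
python3 - <<'E'
from workcell import env
import cv2
for n in ("scene","wrist"):
    im=env.grab_frame(n);cv2.imwrite(f"pics/{n}4.png",im[:,:,::-1])
a=cv2.imread('pics/scene4.png')[140:350,150:390];cv2.imwrite('pics/scenec4.png',cv2.resize(a,None,fx=2.8,fy=2.8,interpolation=2))
E
```

```text
(no output)
```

View pics/wrist4.png

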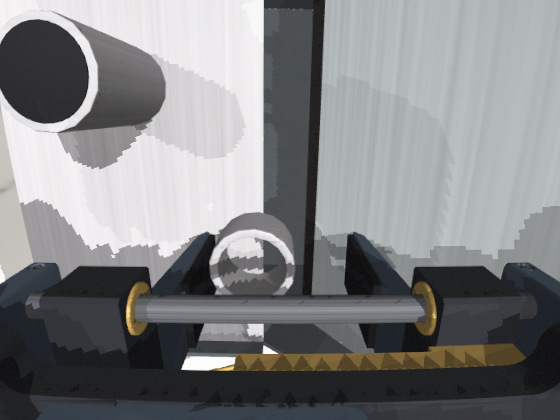

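View pics/scenec4.png

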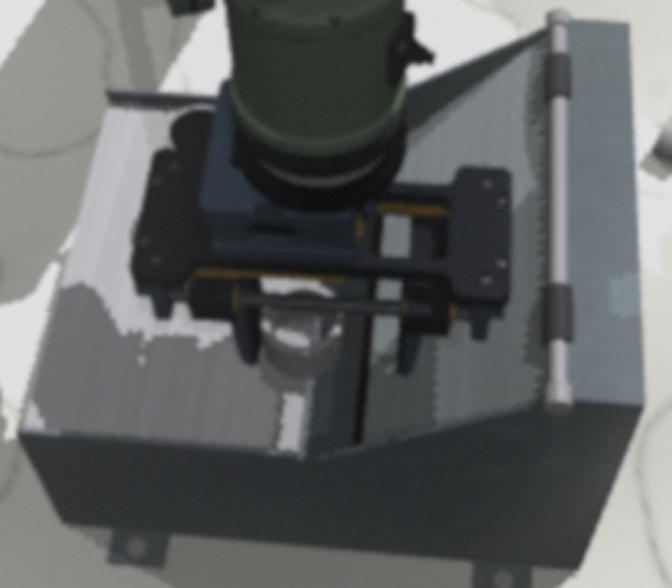

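Emit:
{"name": "play_rows", "arguments": {"increments": [[1.2,3.8,0,0,0.17],[1.2,3.8,0,0,0.17],[1.2,3.8,0,0,0.17],[0.6,1.9,0,0,0.17],[0,0,0,0,0.17]]}}

```text
time_s: 6.55
ee_pos: [620.6, 38.3, 144.1]
ee_rot: [179.9, 0.0, 163.2]
force: [-1.0, -1.6, 1.2]
gripper_width: 75.5
```

```bash
python3 - <<'E'
from workcell import env
import cv2
for n in ("scene","wrist"):
    im=env.grab_frame(n);cv2.imwrite(f"pics/{n}5.png",im[:,:,::-1])
a=cv2.imread('pics/scene5.png')[140:350,150:390];cv2.imwrite('pics/scenec5.png',cv2.resize(a,None,fx=2.8,fy=2.8,interpolation=2))
E
```

```text
(no output)
```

View pics/wrist5.png

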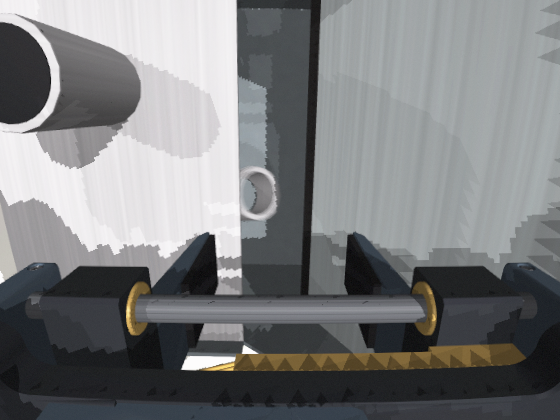

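View pics/scenec5.png

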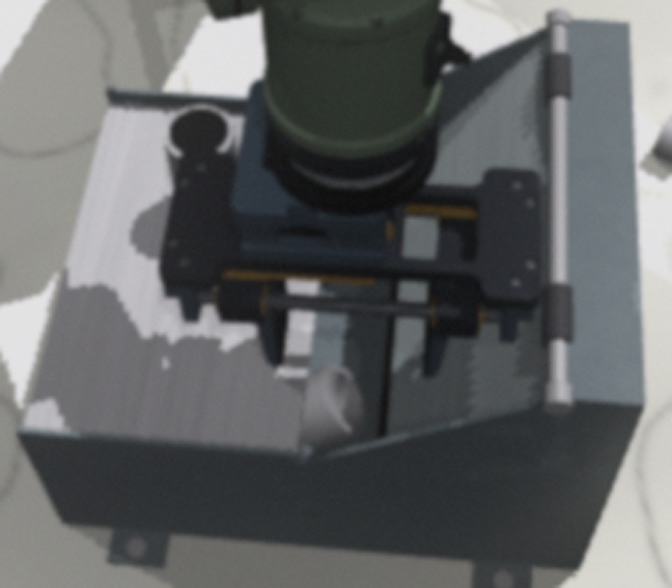

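Emit:
{"name": "play_rows", "arguments": {"increments": [[0,0,0,0,0.17],[0,0,0,0,0.17],[0,0,0,0,0.17],[0,0,0,0,0.17],[0,0,0,0,0.17],[0,0,0,0,0.17]]}}

```text
time_s: 7.4
ee_pos: [620.6, 37.7, 144.0]
ee_rot: [180.0, 0.0, 163.2]
force: [-0.8, -1.2, 3.2]
gripper_width: 75.6
```

```bash
python3 - <<'E'
from workcell import env
import cv2
for n in ("scene","wrist"):
    im=env.grab_frame(n);cv2.imwrite(f"pics/{n}6.png",im[:,:,::-1])
a=cv2.imread('pics/scene6.png')[140:350,150:390];cv2.imwrite('pics/scenec6.png',cv2.resize(a,None,fx=2.8,fy=2.8,interpolation=2))
E
```

```text
(no output)
```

View pics/wrist6.png

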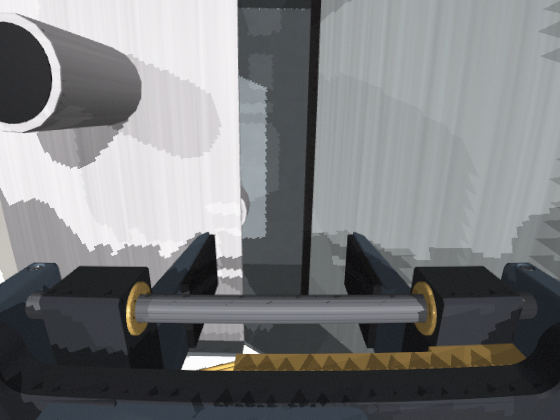

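View pics/scenec6.png

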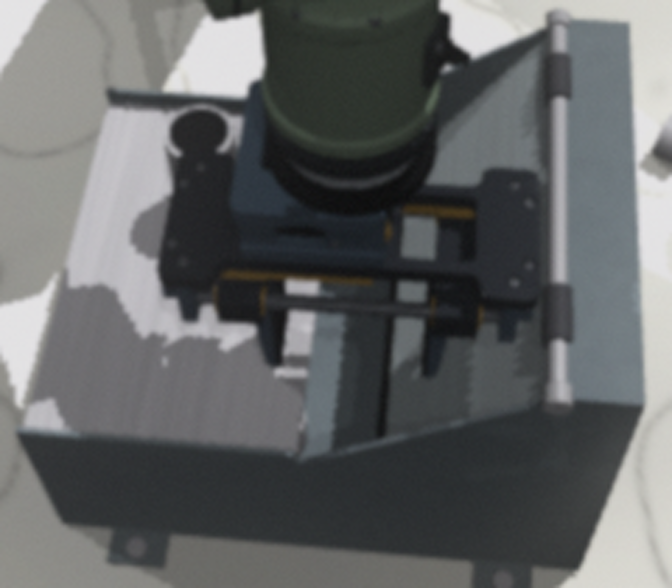

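Emit:
{"name": "play_rows", "arguments": {"increments": [[-1.8,-5.7,0,0,0.17],[-1.8,-5.7,0,0,0.17],[-1.8,-5.7,0,0,0.17],[-1.8,-5.7,0,0,0.17],[-1.8,-5.7,0,0,0.17],[-1.8,-5.7,0,0,0.17],[-1.8,-5.7,0,0,0.17],[-1.8,-5.7,0,0,0.17],[-1.8,-5.7,0,0,0.17],[-1.8,-5.7,0,0,0.17],[-1.8,-5.7,0,0,0.17],[-1.8,-5.7,0,0,0.17],[-1.8,-5.7,0,0,0.17],[-1.8,-5.7,0,0,0.17],[0,0,20,0,0.17],[0,0,35,0,0.17],[0,0,40,0,0.17],[0,0,40,0,0.17],[0,0,20,0,0.17],[0,0,0,0,0.17]]}}

```text
time_s: 10.0
ee_pos: [595.9, -42.3, 300.7]
ee_rot: [180.0, 0.2, 163.2]
force: [0.8, -0.2, -0.1]
gripper_width: 75.8
```

```bash
python3 - <<'E'
from workcell import env
import cv2
for n in ("scene","wrist"):
    im=env.grab_frame(n);cv2.imwrite(f"pics/{n}7.png",im[:,:,::-1])
E
```

```text
(no output)
```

View pics/wrist7.png

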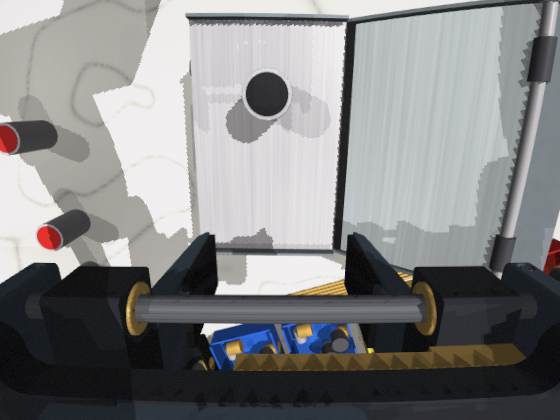

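View pics/scene7.png

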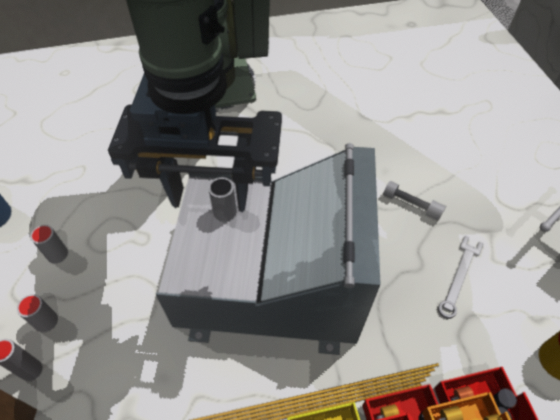

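Emit:
{"name": "play_rows", "arguments": {"increments": [[0,0,0,0,0.17],[0,0,0,0,0.17],[0,0,0,0,0.17],[0,0,0,0,0.17],[0,0,0,0,0.17],[0,0,0,0,0.17],[0,0,0,0,0.17],[0,0,0,0,0.17],[0,0,0,0,0.17],[0,0,0,0,0.17],[0,0,0,0,0.17],[0,0,0,0,0.17],[0,0,0,0,0.17],[0,0,0,0,0.17],[0,0,0,0,0.17],[0,0,0,0,0.17]]}}

```text
time_s: 12.1
ee_pos: [595.2, -42.1, 299.0]
ee_rot: [180.0, 0.0, 163.2]
force: [0.1, -0.6, -0.0]
gripper_width: 76.1
```

```bash
python3 - <<'E'
from h import *
a=cv2.imread('pics/scene0.png').astype(int);b=env.grab_frame('scene')[:,:,::-1].astype(int)
s=env.state();w=env.grab_frame('wrist')
print(s['time_s'],wz(s,[(268,94)],188),'flap region diff',abs(a-b)[200:290,290:335].mean())
print(env.job_done())
E
```

```text
12.15 [[500.09185714 -24.39767428 188.        ]] flap region diff 18.91127572016461
the job is handed in; nothing more can be done
None
```

The ring is inside the reject box, the flap has swung shut and the tall shell is still standing. I handed the job in at about 12 s; it reported no verdict.

**How it was done:** I lined the jaws up square to the sill with the ring between the fingers. The leading finger pushed the flap inward while the trailing finger slid the ring over the sill. I held the flap open for about 0.75 s after the drop, then drew back and lifted clear.

**Last checks:**
- **Ring:** it is gone from the shelf. The last view through the open flap showed it on the box floor near the drawer wall. It was still rolling then, and once the flap shut I could not see it come to rest, so I waited over 2 s more before handing in.
- **Flap:** it looks shut in the scene and wrist pictures. A brightness comparison of the flap against the first picture did not settle it (mean difference of 19 grey levels). The arm's shadow has moved over the flap since then, and that is probably the cause.
- **Shell:** it is upright, with its rim at about (500, -24) mm, against about (500, -25) mm before.
- **Forces:** the readings at the end of each move stayed under about 4 N, and the arm is clear of everything.
- **Position disagreement:** my first reading of the ring differed by about 8 mm between the top and scene cameras. The wrist camera settled it to within 2 mm of the top view.

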